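Show the ironstone ball under the clamped magnifier on a sample tray

ROBOT

A 6-joint arm with a two-finger parallel gripper is mounted at the origin on the work surface. World frame = base frame: x ahead of the robot, y to its left, z up, the work surface at z = 0. Lengths are in mm, angles in rad, forces in N, time in s.
With the tool pointing down it reaches from about 350 to 775 mm from the base axis. Payload 7.3 kg.
Tool frame: the origin (TCP) lies between the finger pads; the fingertips stand 25 mm ahead of it and the grasp point (between the pads) lies 6 mm ahead of it; z points along the fingers, y is the line along which they close (so a half turn about z gives the same grasp; the last joint's range is limited). The gripper opens to 92 mm and grips with 3 to 60 N. Pads are 19 mm wide; open, the fingers measure 130 mm over their backs; the gripper's body (75 mm by 190 mm) begins 47 mm behind the grasp point.
Start: joints at [1.133, 0.342, 1.524, -0, 1.275, -0.146], TCP at [151.014, 502.829, 251.741] pointing down, gripper open.
Joint ranges: [-2.53, 2.53], [-0.77, 2.02], [0.04, 2.7], [-1, 4.14], [0.28, 2.66], [-3.11, 3.11]. Speed limits (rad/s): [2.57, 2.57, 3.14, 3.14, 3.14, 3.14].

INTERFACE

Orientations are given as [roll, pitch, yaw] about the fixed x, y, z axes, in that order (R = Rz(yaw) Ry(pitch) Rx(roll)).
In Python, from plant import bot gives the robot as it stands.
- The arm moves only by the tool play_rows, never from a script. Its argument "commands" is a list of rows, each an object of numbers: "x", "y", "z": the shift along the tool's x, y, z in m; "twist": the turn about the tool's z in degrees. In form: [{"x": .., "y": .., "z": .., "twist": ..}, ...]. A call has exactly 8 rows; each row is the pose to reach, as a shift and turn from the pose commanded when the call began, along the tool's axes at that moment; what a row does not reach only later rows make up. A row lasts 1/10 s, in which the tool goes at most 50 mm and 8.59 degrees, less where a joint would pass 70% of its speed; a pose out of reach is approached as far as the arm can. A call with a gripper value outside its range is refused whole. "jaw" is the closure, from 0 (fully open) to 1 (shut), set as the call begins (left out, the last holds). The fingers move at their own pace and stop on an object; the grip force is fixed at half the most. Time passes only in rows, so rows that repeat a pose let the fingers close, or fill a call up. It gives the time, the measured TCP pose, the force, the opening and the grip force at its end, in the units of the state.
- bot.get_obs(): the state, without advancing time (a new reading comes with each control period).
- bot.capture(name): name is "scene" or "top" or "wrist"; returns a dict with "pixels" (480x640x3 uint8, red, green, blue), "fx", "fy", "cx", "cy" (pixels), "eye" and "rotation" of the camera in the world. Camera axes: x right, y down, z forward; pixel columns grow to the right and rows downward; lengths in mm; the calibration is good to about 2 mm. A picture is of the moment at which its call begins. There is no depth.
- bot.close_job(): hands the job in; it is judged then, once.
The state is a dict: "time": time; "joint_positions": joint angles; "dq": joint speeds; "tau": joint torques, N m; "tool_pos": TCP position; "tcp_rot": TCP orientation; "contact_force": force on the tool from outside, world axes, zero at the start; "moment": the same for the moment, N m; "grip_width": finger opening in mm; "finger_force": force on a finger pad.
Only numpy, scipy, OpenCV 4.12 (cv2) and the standard library are available. Lean on these libraries where they do the work, as an engineer would, in place of code of your own. Each camera call takes 0.05 s, during which the arm holds its last target. There are 200 camera calls.

TASK

Take the red-brown ironstone ball off the specimen board and set it gently in the round well of the white sample tray, which waits on its blue stand. Then lift the tray off the stand and carry it without tipping, so that the stone stays in the well, to the magnifier clamped on the retort stand. Finish while holding it there: the program ends with the tray in the gripper, level and still, the stone centred under the lens with its middle about 65 mm below the glass, and the magnifier, the other two stones, the jar and the cap left alone.

Things in the scene. Friction and masses are not known exactly. Their poses are not given: they have to be found in the camera images.
- ironstone: the red-brown polished stone ball, 30 mm in diameter, about 48 g; origin at the ball's centre (its axes turn as it rolls). It starts in one of the three cups of the specimen board, its centre 47 mm above the table; the cup's mouth is 34 mm above the table and 24 mm across outside, so the upper part of the ball, from 10 mm below its centre, stands free. Which cup varies
- quartz: white stone ball, 30 mm in diameter, in another cup; origin at its centre; leave it alone
- serpentine: dark green stone ball, 30 mm in diameter, in another cup; origin at its centre; leave it alone
- specimen_board: fixed wooden board 76 (x) by 206 (y) mm, 12 mm thick, on the table, carrying three turned cups 22 mm tall in a row along its y axis, at y = -68, 0 and +68 mm; origin at the centre of its underside. It stands to the robot's left or right, the magnifier on the other side
- tray: loose white plastic sample tray, about 90 g: a plate 84 by 84 mm, 10 mm thick, with one flat-bottomed round well in the middle, 48 mm across and 4 mm deep; a straight handle, 16 mm wide (along the tray's y) and 14 mm high, runs from the plate along the tray's -x to 178 mm from the plate's centre. Origin at the centre of the plate's underside; z up. A ball in the well is free to roll about 14 mm off its middle, and rolls over the rim when the tray is tipped by about 40 degrees
- well_center (a point): point on the axis of the tray's well, 21 mm above the tray's underside and 15 mm above the well's floor: where the middle of a ball in the middle of the well lies
- tray_grip (a point): point in the handle, 140 mm from the well's axis along the tray's -x, at mid-height of the handle (60 mm above the table while the tray is on its stand, nothing under it but the table); a good place to grip, across the handle; gripped there the plate stays clear of the gripper
- tray_stand: fixed blue folded-steel stand under the tray's plate: base 100 by 104 mm, top 94 (x) by 96 (y) mm, 53 mm above the table, with 5 mm upturned edges along both sides, 45 mm either side of the middle; the tray is simply lifted up off it. Origin on the table under the middle of the top; axes as the tray's at the start, handle to -x
- magnifier: fixed retort stand: grey base plate 210 by 130 mm, 12 mm thick, reaching from x = -40 to +170 mm and 65 mm to either side, a steel rod 12 mm thick and 450 mm tall at x = +150 mm, and on it a clamp that holds a black-rimmed hand magnifier level, its handle towards the rod. Origin on the table straight under the lens's middle; +x towards the rod, away from the robot
- lens_center (a point): the middle of the lens, which is horizontal, 200 to 260 mm above the table (the clamp's height varies); the round black rim is 84 mm across and 10 mm thick (5 mm above and below this point). Its axes are those of the retort stand, z up
- jar: small clear jar with white lid, 42 mm across and 58 mm tall, standing beyond the tray; origin at the centre of its underside; leave it alone
- cap: loose white screw cap, 34 mm across and 13 mm high, on the table beyond the tray; origin at the centre of its underside; leave it alone

How it is judged:
By the outcome, as a careful person would: the job done as asked, in the order asked, and still so for the second after the job is handed in, while the arm keeps its last pose, push and grip.
It also fails if it takes over 69 s, if anything falls off the work surface, if the arm or the gripper's body presses on something with over 40 N, if the wrist force passes 120 N, or if a joint passes its speed limit or range.

## Working session

There is one attempt and no reset: what is moved stays moved. The work goes in short steps, Python scripts to look and compute and a tool call to move; the robot and the scene stay as the last step left them, time stands still between calls to the robot, and variables do not carry over. Pictures are saved under pics/ and viewed, at most 10 in all, crops included, and the job is handed in when it is done.

Besides the shell and the picture viewer there is one more tool, called after "Emit:" as name(argument=value, ...) on one line, values as JSON. play_rows: Moves the arm, as the interface text tells. Its arguments: {"type":"object","properties":{"commands":{"type":"array"},"jaw":{"type":"number"}},"required":["commands"]}

```bash
ls; mkdir -p pics
cat > h.py <<'E'
import numpy as np, cv2
from plant import bot
def cap(n,f=None):
    c=bot.capture(n)
    if f: cv2.imwrite('pics/'+f,cv2.cvtColor(c['pixels'],cv2.COLOR_RGB2BGR))
    return c
def ray(c,u,v):
    d=np.array(c['rotation'])@np.array([(u-c['cx'])/c['fx'],(v-c['cy'])/c['fy'],1.])
    return np.array(c['eye'],float),d/np.linalg.norm(d)
def onz(c,u,v,z):
    e,d=ray(c,u,v); return e+d*(z-e[2])/d[2]
def tri(c1,p1,c2,p2):
    e1,d1=ray(c1,*p1); e2,d2=ray(c2,*p2)
    s=np.linalg.lstsq(np.c_[d1,-d2],e2-e1,rcond=None)[0]
    a=e1+s[0]*d1;b=e2+s[1]*d2
    return (a+b)/2,np.linalg.norm(a-b)
def proj(c,P):
    q=np.array(c['rotation']).T@(np.array(P,float)-c['eye'])
    return c['fx']*q[0]/q[2]+c['cx'],c['fy']*q[1]/q[2]+c['cy']
E
python3 - <<'E'
from h import *
for n in('top','scene'):
    c=cap(n,n+'.png'); print(n,np.round(c['eye'],1),np.round(c['rotation'],3).tolist(),c['fx'],c['cx'],c['cy'])
o=bot.get_obs(); print({k:np.round(v,3) for k,v in o.items()})
E
```

```text
pics
top [562.7   5.  999.3] [-3.054, 0.005, -1.58] 436.69070287337144 313.40161927072745 236.02888551637523
scene [1308.6  295.2  600.9] [-2.107, 0.01, 1.99] 452.12051655926757 325.96241440479895 237.7874937690589
{'time': np.float64(0.1), 'joint_positions': array([ 1.133,  0.343,  1.525,  0.   ,  1.275, -0.146]), 'dq': array([ 0.   , -0.002, -0.001,  0.001, -0.003, -0.   ]), 'tau': array([ 1.0000e-03, -4.3201e+01, -2.4470e+01,  7.2000e-02,  5.3000e-02,
       -0.0000e+00]), 'tool_pos': array([150.876, 502.529, 251.134]), 'tcp_rot': array([-3.14, -0.  ,  2.85]), 'contact_force': array([-0.479, -0.071, -0.414]), 'moment': array([ 0.043, -0.001,  0.009]), 'finger_force': np.float64(0.0), 'grip_width': np.float64(91.51)}
```

View pics/top.png

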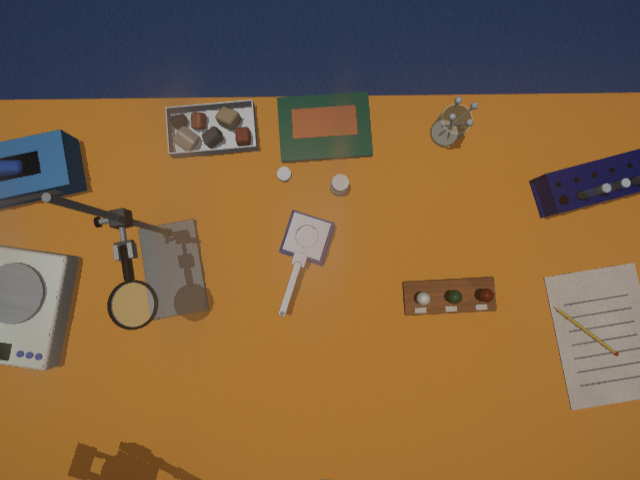

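View pics/scene.png

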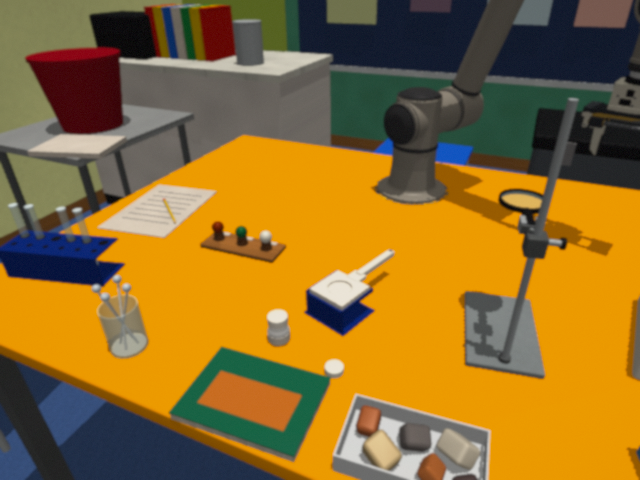

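The top view shows ironstone at about (485,295), serpentine (454,297), quartz (423,298), tray well (306,236), handle end (283,313) and lens (133,304). The scene view shows ironstone at (218,228) and the lens at (523,201). The camera rotation is in rpy form.

```bash
cat >> h.py <<'E'
from scipy.spatial.transform import Rotation as Rn
_cap=cap
def cap(n,f=None):
    c=_cap(n,f); c['rotation']=Rn.from_euler('xyz',c['rotation']).as_matrix(); return c
def blobs(m,x0,x1,y0,y1,amin=20):
    k=np.zeros(m.shape,np.uint8); k[y0:y1,x0:x1]=m[y0:y1,x0:x1]
    cs,_=cv2.findContours(k,cv2.RETR_EXTERNAL,cv2.CHAIN_APPROX_NONE)
    return sorted([c for c in cs if cv2.contourArea(c)>=amin],key=cv2.contourArea,reverse=True)
E
python3 - <<'E'
from h import *
t=cap('top'); s=cap('scene')
def hsv(c): return cv2.cvtColor(c['pixels'],cv2.COLOR_RGB2HSV)
H=hsv(t)
# white tray
w=((H[...,1]<70)&(H[...,2]>120)).astype(np.uint8)
b=blobs(w,260,345,200,325)[0]
print('tray',cv2.contourArea(b),cv2.boundingRect(b))
print('minrect handle tip', b[:,0][np.argmax(b[:,0,1])])
k=np.zeros(w.shape,np.uint8); cv2.drawContours(k,[b],-1,1,-1)
pl=cv2.morphologyEx(k,cv2.MORPH_OPEN,np.ones((15,15),np.uint8))
pc=blobs(pl,0,640,0,480)[0]; r=cv2.minAreaRect(pc); print('plate',r, onz(t,*r[0],63).round(1))
hd=k.copy(); hd[cv2.dilate(pl,np.ones((7,7)))>0]=0
hb=blobs(hd,0,640,0,480)[0]; hr=cv2.minAreaRect(hb); print('handle',hr)
pts=np.array([onz(t,*p[0],66)[:2] for p in hb],np.float32)
vx,vy,x0,y0=cv2.fitLine(pts,cv2.DIST_L2,0,.01,.01).ravel(); print('handle line world',vx,vy,x0,y0,np.degrees(np.arctan2(vy,vx)))
pw=np.array([onz(t,*p[0],63)[:2] for p in pc],np.float32); print('plate world',cv2.minAreaRect(pw))
print('handle ends',pts[pts[:,0].argmin()])
# red ball
for c,box in((t,(470,500,280,312)),(s,(205,232,215,243))):
    P=c['pixels'].astype(int); H=hsv(c)
    m=((P[...,0]<150)&(P[...,0]>40)&(P[...,0]>2.2*P[...,1])&(P[...,1]<60)).astype(np.uint8)
    bb=blobs(m,*box,amin=10)
    for q in bb: print('red',cv2.minEnclosingCircle(q),cv2.contourArea(q))
    if bb:
        ce=cv2.minEnclosingCircle(bb[0])[0]; print(onz(c,*ce,47).round(1)); c['red']=ce
print('tri red',tri(t,t['red'],s,s['red']))
# lens rim
L=[]
for c,box in((t,(100,165,272,340)),(s,(490,556,180,222))):
    P=c['pixels'].astype(int)
    m=(P.max(2)<60).astype(np.uint8)
    q=blobs(m,*box)[0]; 
    # inner glass hull
    inn=blobs(1-m,*box)
    for i in inn[:3]:
        if len(i)>5: print('inner',cv2.fitEllipse(i),cv2.contourArea(i))
    print('outer',cv2.boundingRect(q))
print(onz(t,133,304,230), tri(t,(133,304),s,(523,201)))
E
```

```text
tray 1945.5 (279, 212, 52, 104)
minrect handle tip [281 315]
plate ((306.5, 236.5), (41.0, 41.0), 90.0) [644.1  23.6  63. ]
handle ((290.0000305175781, 287.0), (12.649109840393066, 58.818359375), 18.434947967529297)
handle line world 0.9427677 -0.3334503 539.8944 57.77187 -19.478327
plate world ((644.2728881835938, 23.618877410888672), (88.32621002197266, 88.59307861328125), 89.4417953491211)
handle ends [477.8272    72.396576]
red ((217.43443298339844, 227.27049255371094), 4.981991291046143) 59.0
[ 519.6 -360.    47. ]Traceback (most recent call last):
  File "<stdin>", line 27, in <module>
KeyError: 'red'
```

Run:
```python
from h import *
t=cap('top'); s=cap('scene')
P=t['pixels']; print(P[295,478:494].tolist())
# ball row: expected pixel of estimate
print('proj est', proj(t,[519.6,-360,47]))
H=cv2.cvtColor(P,cv2.COLOR_RGB2HSV)
m=((H[...,2]<110)&((H[...,0]<8)|(H[...,0]>170))&(H[...,1]>120)).astype(np.uint8)
for q in blobs(m,472,500,282,308,10)[:2]: print('red',cv2.minEnclosingCircle(q),onz(t,*cv2.minEnclosingCircle(q)[0],47).round(1))
E1=[]
for c,box in((t,(100,168,272,336)),(s,(494,552,184,216))):
    m=(c['pixels'].max(2)<70).astype(np.uint8)
    for i in blobs(1-m,*box)[:3]:
        if len(i)>5: print('inner',np.round(np.concatenate([np.ravel(a) for a in cv2.fitEllipse(i)]),1),cv2.boundingRect(i),cv2.contourArea(i))
print(tri(t,(133,304),s,(523,201)))
```

```text
[[54, 36, 12], [62, 34, 17], [71, 39, 18], [77, 39, 19], [83, 43, 20], [85, 41, 21], [91, 44, 22], [102, 52, 30], [116, 63, 42], [120, 67, 46], [103, 49, 26], [100, 50, 28], [97, 50, 28], [90, 42, 19], [85, 41, 20], [89, 49, 28]]
proj est (np.float64(484.65375441616686), np.float64(292.86954112112994))
inner [133.3 303.6  67.2  72.3  90.4] (100, 272, 68, 64) 3672.0
inner [523.8 198.6  34.4  66.6  90.4] (494, 184, 58, 32) 1542.5
(array([515.12526683, 317.25745523, 246.95918287]), np.float64(0.4383288345915623))
```

```bash
cat >> h.py <<'E'
def rows(cur,wps,n):
    """cur,(x,y,z mm,yaw deg); wps list of same; n rows per segment -> rows in tool axes of cur"""
    R=Rn.from_euler('xyz',[np.pi,0,np.radians(cur[3])]).as_matrix(); out=[]; p=np.array(cur,float)
    for w,k in zip(wps,n):
        w=np.array(w,float)
        for i in range(1,k+1):
            q=p+(w-p)*i/k; d=R.T@(q[:3]-cur[:3])/1000
            out.append('{"x":%.4f,"y":%.4f,"z":%.4f,"twist":%.2f}'%(*d,cur[3]-q[3]))
        p=w
    for i in range(0,len(out),8): print(',\n'.join(out[i:i+8])); print()
E
python3 - <<'E'
from h import *
s=np.array([151.0,502.8,251.7,np.degrees(2.85)])
rows(s,[(270,400,330,143),(400,220,330,120)],[4,4])
rows(np.array([400,220,330,120.]),[(460,0,300,105),(512,-270,230,90)],[4,4])
E
```

```text
{"x":-0.0359,"y":-0.0161,"z":-0.0196,"twist":5.07},
{"x":-0.0718,"y":-0.0321,"z":-0.0392,"twist":10.15},
{"x":-0.1076,"y":-0.0482,"z":-0.0587,"twist":15.22},
{"x":-0.1435,"y":-0.0643,"z":-0.0783,"twist":20.29},
{"x":-0.1876,"y":-0.0980,"z":-0.0783,"twist":26.04},
{"x":-0.2317,"y":-0.1318,"z":-0.0783,"twist":31.79},
{"x":-0.2757,"y":-0.1655,"z":-0.0783,"twist":37.54},
{"x":-0.3198,"y":-0.1993,"z":-0.0783,"twist":43.29}

{"x":-0.0551,"y":-0.0145,"z":0.0075,"twist":3.75},
{"x":-0.1103,"y":-0.0290,"z":0.0150,"twist":7.50},
{"x":-0.1654,"y":-0.0435,"z":0.0225,"twist":11.25},
{"x":-0.2205,"y":-0.0580,"z":0.0300,"twist":15.00},
{"x":-0.2855,"y":-0.0805,"z":0.0475,"twist":18.75},
{"x":-0.3504,"y":-0.1030,"z":0.0650,"twist":22.50},
{"x":-0.4154,"y":-0.1255,"z":0.0825,"twist":26.25},
{"x":-0.4804,"y":-0.1480,"z":0.1000,"twist":30.00}
```

Emit:
play_rows(commands=[{"x": -0.036, "y": -0.016, "z": -0.02, "twist": 5}, {"x": -0.072, "y": -0.032, "z": -0.039, "twist": 10}, {"x": -0.108, "y": -0.048, "z": -0.059, "twist": 15}, {"x": -0.144, "y": -0.064, "z": -0.078, "twist": 20}, {"x": -0.188, "y": -0.098, "z": -0.078, "twist": 26}, {"x": -0.232, "y": -0.132, "z": -0.078, "twist": 32}, {"x": -0.276, "y": -0.166, "z": -0.078, "twist": 37.5}, {"x": -0.32, "y": -0.2, "z": -0.078, "twist": 43.3}], jaw=0)

```text
time: 1.1
tool_pos: [387.6, 235.7, 329.9]
tcp_rot: [3.141, -0.0, 2.09]
contact_force: [0.8, 1.1, -0.8]
grip_width: 92.0
finger_force: 0.0
```

Emit:
play_rows(commands=[{"x": -0.045, "y": -0.012, "z": 0.006, "twist": 3.5}, {"x": -0.09, "y": -0.024, "z": 0.012, "twist": 7}, {"x": -0.135, "y": -0.036, "z": 0.02, "twist": 10}, {"x": -0.18, "y": -0.048, "z": 0.027, "twist": 13}, {"x": -0.225, "y": -0.06, "z": 0.034, "twist": 16}, {"x": -0.27, "y": -0.075, "z": 0.042, "twist": 20}, {"x": -0.315, "y": -0.09, "z": 0.05, "twist": 25}, {"x": -0.36, "y": -0.105, "z": 0.06, "twist": 30}])

```text
time: 1.9
tool_pos: [476.0, -128.9, 269.7]
tcp_rot: [3.141, 0.0, 1.567]
contact_force: [0.7, 1.1, -0.2]
grip_width: 91.9
finger_force: 0.0
```

Emit:
play_rows(commands=[{"x": -0.045, "y": 0.006, "z": 0.017, "twist": 0}, {"x": -0.09, "y": 0.012, "z": 0.034, "twist": 0}, {"x": -0.135, "y": 0.018, "z": 0.05, "twist": 0}, {"x": -0.165, "y": 0.024, "z": 0.06, "twist": 0}, {"x": -0.18, "y": 0.026, "z": 0.068, "twist": 0}, {"x": -0.186, "y": 0.026, "z": 0.07, "twist": 0}, {"x": -0.186, "y": 0.026, "z": 0.07, "twist": 0}, {"x": -0.186, "y": 0.026, "z": 0.07, "twist": 0}])

```text
time: 2.7
tool_pos: [502.0, -311.5, 200.4]
tcp_rot: [3.141, -0.0, 1.572]
contact_force: [1.1, 0.3, -0.0]
grip_width: 91.9
finger_force: 0.0
```

Run:
```python
from h import *
c=cap('wrist','w1.png'); print(c['eye'],c['rotation'].round(3).tolist(),bot.get_obs()['tool_pos'],bot.get_obs()['tcp_rot'])
print('ball proj',proj(c,[519.6,-360,47]),c['fx'])
```

```text
[ 502.5016072  -230.48455745  333.037797  ] [[1.0, 0.002, 0.001], [0.003, -0.955, -0.296], [0.0, 0.296, -0.955]] [ 502.11128825 -311.48670906  200.58728951] [3.14073546e+00 2.23861894e-04 1.57194918e+00]
ball proj (np.float64(338.9564234236494), np.float64(284.9096568909773)) 345.27314489993114
```

View pics/w1.png

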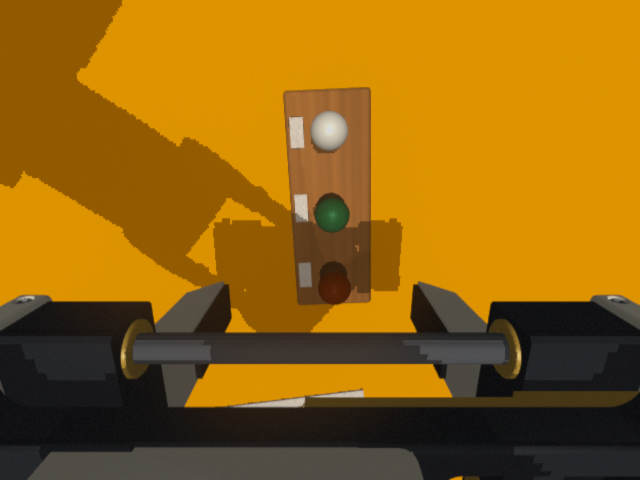

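Wrist view: quartz (329,131), serpentine (332,214), ironstone (334,287) between the open fingers, board vertical in the picture. Measuring the red ball centre.

Run:
```python
from h import *
c=cap('wrist'); P=c['pixels'].astype(int); print(P[287,312:358,0].tolist()); print(P[287,334],P[265,334])
m=((P[...,0]>2.6*P[...,1])&(P[...,1]<45)).astype(np.uint8)
for q in blobs(m,310,360,268,312,30)[:2]: ce=cv2.minEnclosingCircle(q); print(ce,cv2.boundingRect(q),onz(c,*ce[0],47))
o=bot.get_obs(); print(o['tool_pos'],o['dq'].round(4))
for u,v in((329,131),(332,214)): print(onz(c,u,v,47))
e,d=ray(c,334.5,287); 
print('expected px radius',15/np.linalg.norm([519,-360,47]-e)*c['fx'])
```

```text
[90, 90, 89, 92, 90, 84, 65, 65, 69, 69, 71, 70, 73, 73, 75, 75, 75, 76, 77, 79, 80, 81, 80, 82, 80, 81, 78, 78, 77, 77, 76, 73, 73, 71, 72, 70, 68, 66, 71, 89, 88, 87, 92, 131, 134, 97]
[80 33  7] [50 31  9]
[ 502.14898373 -311.57027131  200.65864699] [-0.0023  0.0014 -0.0043 -0.0008 -0.0012 -0.0006]
[ 509.42228416 -227.76608096   47.        ]
[ 512.65093206 -294.69175082   47.        ]
expected px radius 16.462229538507863
```

Emit:
play_rows(commands=[{"x": -0.015, "y": 0.004, "z": 0.02, "twist": 0}, {"x": -0.03, "y": 0.008, "z": 0.045, "twist": 0}, {"x": -0.042, "y": 0.011, "z": 0.07, "twist": 0}, {"x": -0.048, "y": 0.013, "z": 0.085, "twist": 0}, {"x": -0.0505, "y": 0.0135, "z": 0.09, "twist": 0}, {"x": -0.0505, "y": 0.0135, "z": 0.09, "twist": 0}, {"x": -0.0505, "y": 0.0135, "z": 0.09, "twist": 0}, {"x": -0.0505, "y": 0.0135, "z": 0.09, "twist": 0}])

```text
time: 3.6
tool_pos: [515.8, -363.3, 111.1]
tcp_rot: [3.14, 0.001, 1.571]
contact_force: [0.3, 0.1, 0.4]
grip_width: 91.9
finger_force: 0.0
```

Run:
```python
from h import *
c=cap('wrist','w2.png'); o=bot.get_obs(); print(o['tool_pos'],proj(c,[515.5,-362,47]))
P=c['pixels'].astype(int)
u,v=map(int,proj(c,[515.5,-362,47])); print(u,v,P[v,u-35:u+35,0].tolist()); print(P[max(0,v-40):v+40,u].tolist())
```

```text
[ 515.73128595 -363.27134224  111.00205566] (np.float64(318.63790744582127), np.float64(270.8402945145879))
318 270 [132, 134, 136, 135, 133, 130, 101, 93, 95, 94, 94, 72, 69, 67, 71, 72, 73, 72, 75, 74, 76, 76, 76, 78, 79, 77, 79, 79, 81, 79, 83, 83, 83, 84, 84, 84, 83, 84, 83, 81, 81, 79, 80, 78, 78, 78, 79, 77, 78, 76, 76, 73, 75, 73, 73, 71, 69, 67, 67, 74, 93, 94, 94, 92, 91, 91, 90, 91, 93, 93]
[[163, 104, 52], [164, 104, 53], [162, 104, 51], [162, 103, 51], [158, 102, 52], [122, 78, 40], [76, 49, 26], [56, 35, 16], [55, 34, 18], [58, 36, 20], [56, 33, 16], [53, 32, 14], [53, 32, 13], [55, 35, 20], [55, 35, 20], [54, 35, 18], [53, 33, 18], [54, 33, 16], [58, 29, 14], [62, 29, 13], [63, 27, 9], [64, 26, 12], [68, 32, 16], [67, 29, 11], [69, 27, 10], [70, 30, 13], [70, 29, 10], [71, 29, 9], [73, 30, 8], [73, 30, 9], [73, 26, 2], [73, 28, 5], [77, 30, 8], [77, 31, 13], [79, 32, 15], [80, 32, 12], [81, 34, 14], [81, 32, 12], [82, 32, 11], [83, 31, 14], [84, 35, 15], [87, 36, 16], [88, 39, 19], [89, 39, 21], [91, 39, 18], [92, 41, 21], [93, 41, 20], [92, 41, 21], [91, 40, 21], [90, 38, 16], [88, 36, 16], [87, 35, 12], [85, 34, 13], [84, 33, 10], [84, 34, 13], [82, 32, 7], [82, 33, 11], [82, 30, 12], [81, 30, 9], [82, 33, 13], [77, 28, 3], [78, 31, 10], [78, 30, 11], [78, 31, 10], [76, 29, 9], [73, 28, 9], [82, 38, 6], [137, 81, 2], [152, 94, 0], [154, 94, 0], [155, 95, 1], [152, 94, 0], [154, 95, 0], [154, 95, 0], [154, 95, 0], [153, 95, 0], [153, 94, 0], [154, 96, 1], [153, 95, 0], [154, 94, 0]]
```

Emit:
play_rows(commands=[{"x": 0, "y": 0, "z": 0.01, "twist": 0}, {"x": 0, "y": -0.0003, "z": 0.02, "twist": 0}, {"x": 0.0005, "y": -0.0005, "z": 0.03, "twist": 0}, {"x": 0.0005, "y": -0.0005, "z": 0.038, "twist": 0}, {"x": 0.0005, "y": -0.0005, "z": 0.044, "twist": 0}, {"x": 0.0005, "y": -0.0005, "z": 0.047, "twist": 0}, {"x": 0.0005, "y": -0.0005, "z": 0.047, "twist": 0}, {"x": 0.0005, "y": -0.0005, "z": 0.047, "twist": 0}])

```text
time: 4.45
tool_pos: [515.0, -363.0, 62.9]
tcp_rot: [3.141, 0.0, 1.57]
contact_force: [0.4, -0.1, -0.8]
grip_width: 91.7
finger_force: 0.0
```

Emit:
play_rows(commands=[{"x": 0, "y": 0, "z": 0, "twist": 0}, {"x": 0, "y": 0, "z": 0, "twist": 0}, {"x": 0, "y": 0, "z": 0, "twist": 0}, {"x": 0, "y": 0, "z": 0, "twist": 0}, {"x": 0, "y": 0, "z": 0, "twist": 0}, {"x": 0, "y": 0, "z": 0, "twist": 0}, {"x": 0, "y": 0, "z": 0, "twist": 0}, {"x": 0, "y": 0, "z": 0, "twist": 0}], jaw=1)

```text
time: 5.25
tool_pos: [514.8, -362.8, 62.7]
tcp_rot: [3.142, -0.0, 1.57]
contact_force: [-0.6, 0.8, 0.3]
grip_width: 32.2
finger_force: 0.0
```

Emit:
play_rows(commands=[{"x": 0, "y": 0, "z": 0, "twist": 0}, {"x": 0, "y": 0, "z": 0, "twist": 0}, {"x": 0, "y": 0, "z": 0, "twist": 0}, {"x": 0, "y": 0, "z": 0, "twist": 0}, {"x": 0, "y": 0, "z": 0, "twist": 0}, {"x": 0, "y": 0, "z": -0.003, "twist": 0}, {"x": 0, "y": 0, "z": -0.01, "twist": 0}, {"x": 0, "y": 0, "z": -0.02, "twist": 0}])

```text
time: 6.05
tool_pos: [514.7, -362.7, 83.0]
tcp_rot: [-3.141, -0.001, 1.57]
contact_force: [0.2, 0.3, 0.5]
grip_width: 28.4
finger_force: 30.0
```

Emit:
play_rows(commands=[{"x": 0, "y": 0, "z": -0.01, "twist": 0}, {"x": 0, "y": 0, "z": -0.025, "twist": 0}, {"x": 0, "y": 0, "z": -0.045, "twist": 0}, {"x": 0, "y": 0, "z": -0.065, "twist": 0}, {"x": 0, "y": 0, "z": -0.085, "twist": 0}, {"x": 0, "y": 0, "z": -0.095, "twist": 0}, {"x": 0, "y": 0, "z": -0.1, "twist": 0}, {"x": 0, "y": 0, "z": -0.1, "twist": 0}])

```text
time: 6.85
tool_pos: [514.9, -362.9, 183.2]
tcp_rot: [3.141, 0.001, 1.571]
contact_force: [0.3, 0.1, -1.0]
grip_width: 28.1
finger_force: 30.0
```

Run:
```python
from h import *
c=cap('wrist'); o=bot.get_obs(); print(o['tool_pos'],o['grip_width'])
p=o['tool_pos']; print(proj(c,p-[0,0,17]))
u,v=map(int,proj(c,p-[0,0,17]))
cv2.imwrite('pics/w3.png',cv2.resize(c['pixels'][v-75:v+75,u-100:u+100,::-1],None,fx=3,fy=3)); print(u,v)
rows(np.array([*p,90]),[(560,-190,190,120),(638,20,170,163)],[8,8])
```

```text
[ 514.58480981 -362.70700957  182.32183692] 28.58781583762787
(np.float64(318.38388431380235), np.float64(308.90250979362287))
318 308
{"x":0.0216,"y":0.0057,"z":-0.0010,"twist":-3.75},
{"x":0.0432,"y":0.0114,"z":-0.0019,"twist":-7.50},
{"x":0.0648,"y":0.0170,"z":-0.0029,"twist":-11.25},
{"x":0.0864,"y":0.0227,"z":-0.0038,"twist":-15.00},
{"x":0.1079,"y":0.0284,"z":-0.0048,"twist":-18.75},
{"x":0.1295,"y":0.0341,"z":-0.0058,"twist":-22.50},
{"x":0.1511,"y":0.0397,"z":-0.0067,"twist":-26.25},
{"x":0.1727,"y":0.0454,"z":-0.0077,"twist":-30.00}

{"x":0.1990,"y":0.0552,"z":-0.0052,"twist":-35.38},
{"x":0.2252,"y":0.0649,"z":-0.0027,"twist":-40.75},
{"x":0.2515,"y":0.0747,"z":-0.0002,"twist":-46.12},
{"x":0.2777,"y":0.0844,"z":0.0023,"twist":-51.50},
{"x":0.3040,"y":0.0942,"z":0.0048,"twist":-56.88},
{"x":0.3302,"y":0.1039,"z":0.0073,"twist":-62.25},
{"x":0.3565,"y":0.1137,"z":0.0098,"twist":-67.62},
{"x":0.3827,"y":0.1234,"z":0.0123,"twist":-73.00}
```

View pics/w3.png

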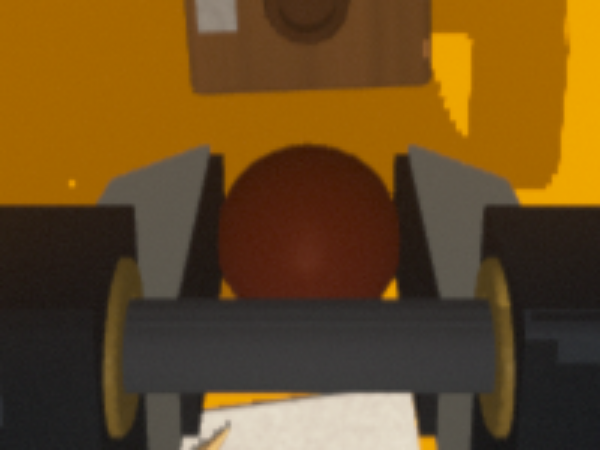

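The ball sits centred between the pads, at about (321,311) in the full frame, with the cup empty behind it. Carrying it to the tray.

Emit:
play_rows(commands=[{"x": 0.012, "y": 0.003, "z": -0.001, "twist": -2}, {"x": 0.035, "y": 0.01, "z": -0.002, "twist": -7}, {"x": 0.065, "y": 0.017, "z": -0.003, "twist": -11}, {"x": 0.1, "y": 0.027, "z": -0.004, "twist": -17}, {"x": 0.135, "y": 0.038, "z": -0.005, "twist": -23}, {"x": 0.17, "y": 0.049, "z": -0.006, "twist": -29}, {"x": 0.205, "y": 0.06, "z": -0.007, "twist": -35}, {"x": 0.24, "y": 0.071, "z": -0.008, "twist": -41}])

```text
time: 7.7
tool_pos: [585.7, -120.4, 189.9]
tcp_rot: [-3.141, -0.002, 2.292]
contact_force: [0.5, 0.2, -0.6]
grip_width: 28.5
finger_force: 30.0
```

Run:
```python
from h import *
o=bot.get_obs(); p=o['tool_pos']; y=np.degrees(o['tcp_rot'][2]); print(p,y)
rows(np.array([*p,y]),[(625,29,190,163)],[6])
```

```text
[ 585.65511361 -120.35476757  189.8875614 ] 131.33953234279164
{"x":0.0144,"y":0.0214,"z":-0.0000,"twist":-5.28},
{"x":0.0287,"y":0.0427,"z":-0.0000,"twist":-10.55},
{"x":0.0431,"y":0.0641,"z":-0.0001,"twist":-15.83},
{"x":0.0574,"y":0.0855,"z":-0.0001,"twist":-21.11},
{"x":0.0718,"y":0.1068,"z":-0.0001,"twist":-26.38},
{"x":0.0861,"y":0.1282,"z":-0.0001,"twist":-31.66}
```

Emit:
play_rows(commands=[{"x": 0.014, "y": 0.021, "z": 0, "twist": -5}, {"x": 0.029, "y": 0.043, "z": 0, "twist": -10.5}, {"x": 0.045, "y": 0.067, "z": 0, "twist": -17}, {"x": 0.06, "y": 0.09, "z": 0, "twist": -23}, {"x": 0.075, "y": 0.112, "z": 0, "twist": -28}, {"x": 0.083, "y": 0.124, "z": 0, "twist": -31}, {"x": 0.086, "y": 0.128, "z": 0, "twist": -31.7}, {"x": 0.086, "y": 0.128, "z": 0, "twist": -31.7}])

```text
time: 8.5
tool_pos: [625.8, 26.3, 190.3]
tcp_rot: [-3.141, -0.001, 2.84]
contact_force: [-0.6, 0.6, -1.0]
grip_width: 28.4
finger_force: 30.0
```

Run:
```python
from h import *
c=cap('wrist','w4.png'); o=bot.get_obs(); print(o['tool_pos'],o['tcp_rot'],o['grip_width'])
print('well',proj(c,[644.1,23.6,63]))
```

```text
[625.81486304  25.54200048 190.40449906] [-3.14110868e+00 -5.63539394e-04  2.83835502e+00] 28.292884275318954
well (np.float64(322.9256237009942), np.float64(262.912515454145))
```

View pics/w4.png

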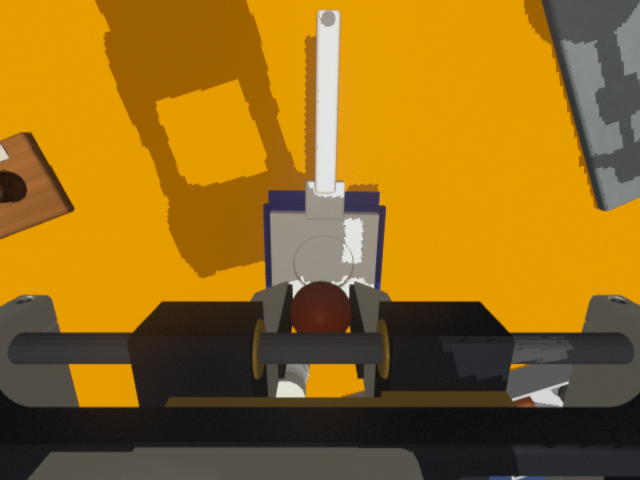

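The wrist view shows the well at about (323,262), matching the predicted (323,263). The handle runs from (326,190) to (328,15), nearly aligned with the tool. Refining the handle line and the well.

Run:
```python
from h import *
c=cap('wrist'); P=c['pixels'].astype(int); o=bot.get_obs()
H=cv2.cvtColor(c['pixels'],cv2.COLOR_RGB2HSV)
m=(H[...,1]<60)&(H[...,2]>110)
L=[]
for v in range(35,178,6):
    u=np.flatnonzero(m[v,300:355])+300; L.append(onz(c,(u[0]+u[-1])/2,v,67))
L=np.array(L); w=cv2.fitLine(L[:,:2].astype(np.float32),cv2.DIST_L2,0,.01,.01).ravel(); a=np.degrees(np.arctan2(-w[1],-w[0])); print('handle dir',w,a)
# tip, plate edge corners
v0=np.flatnonzero(m[:60,328])[0]; tip=onz(c,328,v0,67); print('tip',v0,tip)
# well arc: gradient along columns
g=cv2.cvtColor(c['pixels'],cv2.COLOR_RGB2GRAY)
print(g[225:285,323].tolist()); print(g[262,285:362].tolist())
# plate side edges at row 255
print(H[255,260:290].tolist()[:30:1] and P[255,262:276].tolist(),P[255,376:390].tolist())
d=np.array([w[0],w[1]])*np.sign(-w[0]); # towards handle tip
print('centre by tip',tip[:2]-d*178,'grip by tip',tip[:2]-d*38, 'line pt',w[2:])
print('well ray',onz(c,323.5,262,63))
print(o['tool_pos'])
```

```text
handle dir [ 9.5051897e-01 -3.1066653e-01  5.3247369e+02  6.0342072e+01] 161.90059
tip 10 [477.91108206  77.43378454  67.        ]
[148, 147, 147, 147, 147, 146, 146, 147, 146, 145, 136, 142, 146, 147, 146, 148, 146, 147, 146, 145, 147, 147, 145, 145, 147, 146, 145, 148, 147, 145, 146, 146, 146, 146, 144, 145, 146, 144, 145, 144, 145, 144, 145, 145, 145, 144, 145, 146, 144, 143, 143, 145, 144, 145, 143, 139, 89, 50, 45, 46]
[143, 145, 145, 144, 146, 146, 146, 144, 143, 128, 130, 143, 145, 145, 145, 145, 145, 144, 144, 144, 145, 144, 145, 145, 145, 143, 143, 143, 144, 144, 145, 145, 145, 144, 144, 145, 144, 145, 144, 145, 145, 145, 146, 145, 146, 145, 145, 146, 145, 146, 145, 145, 144, 144, 146, 146, 150, 173, 177, 177, 173, 162, 218, 222, 220, 182, 175, 175, 174, 163, 199, 221, 219, 182, 173, 151, 147]
[[156, 97, 14], [154, 97, 14], [155, 97, 10], [149, 94, 28], [73, 53, 71], [48, 43, 75], [48, 44, 75], [47, 40, 65], [47, 40, 63], [55, 52, 77], [95, 93, 103], [146, 138, 128], [154, 145, 133], [154, 146, 133]] [[149, 140, 129], [101, 97, 106], [59, 54, 79], [52, 43, 59], [52, 47, 71], [53, 46, 74], [57, 50, 74], [110, 82, 64], [221, 150, 23], [228, 156, 4], [228, 155, 0], [228, 157, 4], [228, 157, 0], [228, 157, 0]]
centre by tip [647.10346488  22.13514334] grip by tip [514.03080252  65.62845617] line pt [532.4737   60.34207]
well ray [643.55169054  23.42282721  63.        ]
[625.8385965   25.09552039 190.53134863]
```

Emit:
play_rows(commands=[{"x": -0.005, "y": 0.001, "z": 0.015, "twist": 0}, {"x": -0.01, "y": 0.002, "z": 0.035, "twist": 0}, {"x": -0.015, "y": 0.004, "z": 0.055, "twist": 0}, {"x": -0.019, "y": 0.0043, "z": 0.072, "twist": 0}, {"x": -0.019, "y": 0.0043, "z": 0.084, "twist": 0}, {"x": -0.019, "y": 0.0043, "z": 0.091, "twist": 0}, {"x": -0.019, "y": 0.0043, "z": 0.095, "twist": 0}, {"x": -0.019, "y": 0.0043, "z": 0.095, "twist": 0}])

```text
time: 9.4
tool_pos: [645.4, 24.4, 95.6]
tcp_rot: [3.142, -0.0, 2.839]
contact_force: [-0.1, -0.1, 0.9]
grip_width: 28.5
finger_force: 30.0
```

Emit:
play_rows(commands=[{"x": 0, "y": -0.0005, "z": 0.001, "twist": 0}, {"x": 0, "y": -0.0005, "z": 0.002, "twist": 0}, {"x": 0, "y": -0.0005, "z": 0.003, "twist": 0}, {"x": 0, "y": -0.0005, "z": 0.004, "twist": 0}, {"x": 0, "y": -0.0005, "z": 0.0048, "twist": 0}, {"x": 0, "y": -0.0005, "z": 0.0048, "twist": 0}, {"x": 0, "y": -0.0005, "z": 0.0048, "twist": 0}, {"x": 0, "y": -0.0005, "z": 0.0048, "twist": 0}])

```text
time: 10.2
tool_pos: [645.4, 24.0, 90.9]
tcp_rot: [3.141, 0.0, 2.839]
contact_force: [0.5, -0.1, -1.4]
grip_width: 28.2
finger_force: 30.0
```

Emit:
play_rows(commands=[{"x": 0, "y": 0, "z": 0.0006, "twist": 0}, {"x": 0, "y": 0, "z": 0.0006, "twist": 0}, {"x": 0, "y": 0, "z": 0.0006, "twist": 0}, {"x": 0, "y": 0, "z": 0.0006, "twist": 0}, {"x": 0, "y": 0, "z": 0, "twist": 0}, {"x": 0, "y": 0, "z": 0, "twist": 0}, {"x": 0, "y": 0, "z": 0, "twist": 0}, {"x": 0, "y": 0, "z": 0, "twist": 0}], jaw=0.35)

```text
time: 11.0
tool_pos: [645.4, 24.0, 90.9]
tcp_rot: [3.142, 0.0, 2.839]
contact_force: [0.5, -0.9, -0.4]
grip_width: 59.8
finger_force: 0.0
```

Emit:
play_rows(commands=[{"x": 0, "y": 0, "z": -0.01, "twist": 0}, {"x": 0, "y": 0, "z": -0.03, "twist": 0}, {"x": 0.01, "y": 0, "z": -0.055, "twist": 0}, {"x": 0.04, "y": 0, "z": -0.075, "twist": 0}, {"x": 0.08, "y": 0, "z": -0.09, "twist": 0}, {"x": 0.115, "y": 0, "z": -0.09, "twist": 0}, {"x": 0.135, "y": 0, "z": -0.09, "twist": 0}, {"x": 0.14, "y": 0, "z": -0.09, "twist": 0}])

```text
time: 11.8
tool_pos: [510.1, 66.4, 182.1]
tcp_rot: [3.141, 0.0, 2.84]
contact_force: [0.3, 0.5, 1.0]
grip_width: 59.6
finger_force: 0.0
```

Run:
```python
from h import *
o=bot.get_obs(); print(o['tool_pos'],o['tcp_rot'],o['grip_width'])
s=cap('scene'); t=cap('top')
a=s['pixels'][220:400,240:480,::-1]; b=t['pixels'][180:340,240:360,::-1]
k=np.hstack([cv2.resize(a,None,fx=2,fy=2),cv2.resize(b,(270,360))]); cv2.imwrite('pics/s5.png',k)
```

```text
[510.07133719  66.35166264 182.10920625] [3.14125243e+00 3.87733848e-04 2.84025974e+00] 59.616608578808915
```

View pics/s5.png

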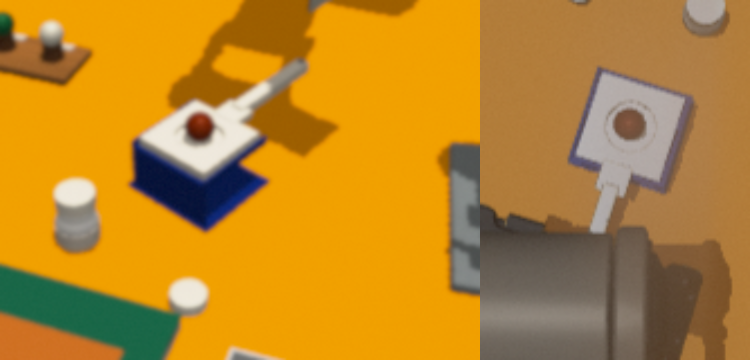

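The stone sits in the middle of the well, in both views. Next is the handle grip, slightly nearer the plate than tray_grip to cut the tipping moment.

Emit:
play_rows(commands=[{"x": -0.008, "y": 0.001, "z": 0.015, "twist": 0.8}, {"x": -0.016, "y": 0.0012, "z": 0.04, "twist": 0.8}, {"x": -0.0195, "y": 0.0012, "z": 0.065, "twist": 0.8}, {"x": -0.0195, "y": 0.0012, "z": 0.09, "twist": 0.8}, {"x": -0.0195, "y": 0.0012, "z": 0.105, "twist": 0.8}, {"x": -0.0195, "y": 0.0012, "z": 0.113, "twist": 0.8}, {"x": -0.0195, "y": 0.0012, "z": 0.116, "twist": 0.8}, {"x": -0.0195, "y": 0.0012, "z": 0.116, "twist": 0.8}])

```text
time: 12.7
tool_pos: [531.4, 60.8, 65.0]
tcp_rot: [3.141, 0.0, 2.825]
contact_force: [0.2, -0.4, -0.2]
grip_width: 59.8
finger_force: 0.0
```

Run:
```python
from h import *
c=cap('wrist'); o=bot.get_obs(); p=o['tool_pos']; print(p,o['tcp_rot'],o['grip_width'])
H=cv2.cvtColor(c['pixels'],cv2.COLOR_RGB2HSV); m=(H[...,1]<60)&(H[...,2]>110)
for z in(67,):
  for d in(15,25,35):
    q=p[:2]+d*np.array([-.95,.311]); u0,v0=proj(c,[*q,67]); v=int(v0)
    print(v,u0,[int(x) for x in np.flatnonzero(np.diff(m[v,int(u0)-80:int(u0)+80].astype(int)))+int(u0)-80], c['fx'])
# lens from top: rim
t=cap('top'); s=cap('scene')
for c,box in((t,(105,170,275,333)),(s,(494,552,184,220))):
    m=(c['pixels'].max(2)<60).astype(np.uint8)
    q=blobs(m,*box); print([cv2.boundingRect(x) for x in q[:3]])
cv2.imwrite('pics/lens.png',np.hstack([cv2.resize(t['pixels'][180:340,40:220,::-1],None,fx=2.5,fy=2.5),cv2.resize(s['pixels'][150:310,460:600,::-1],None,fx=2.5,fy=2.5)]))
```

```text
[531.45833113  60.86300919  65.44424488] [3.14115677e+00 1.19025600e-03 2.82518736e+00] 59.68144289223305
298 318.82864979746984 [300, 337] 345.27314489993114
276 318.83605467529406 [300, 337] 345.27314489993114
252 318.8437780144226 [300, 338] 345.27314489993114
[(108, 275, 39, 54)]
[(500, 198, 40, 22)]
```

View pics/lens.png

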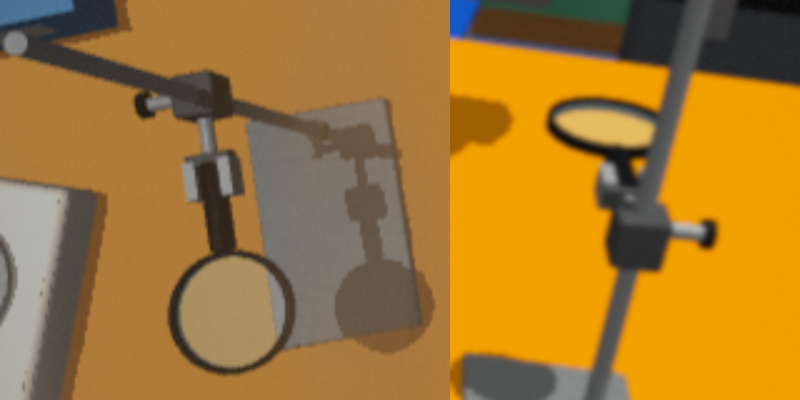

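The handle is centred between the fingers: 319 px measured against 319 predicted. In the top view the lens rim is centred at about (132.8,304.4), and in the scene view at about (522.5,201). Closing the gripper.

Emit:
play_rows(commands=[{"x": 0, "y": 0, "z": 0, "twist": 0}, {"x": 0, "y": 0, "z": 0, "twist": 0}, {"x": 0, "y": 0, "z": 0, "twist": 0}, {"x": 0, "y": 0, "z": 0, "twist": 0}, {"x": 0, "y": 0, "z": 0, "twist": 0}, {"x": 0, "y": 0, "z": 0, "twist": 0}, {"x": 0, "y": 0, "z": 0, "twist": 0}, {"x": 0, "y": 0, "z": 0, "twist": 0}], jaw=1)

```text
time: 13.65
tool_pos: [530.6, 61.0, 64.9]
tcp_rot: [3.142, -0.0, 2.825]
contact_force: [-0.5, -0.8, 0.4]
grip_width: 15.7
finger_force: 30.0
```

Run:
```python
from h import *
t=cap('top'); s=cap('scene')
print(tri(t,(132.8,304.4),s,(522.5,201)),tri(t,(132.8,304.4),s,(523.5,201.5)))
L=tri(t,(132.8,304.4),s,(522.5,201))[0]
# inner rim via dark ring in top: rows/cols of dark
m=(t['pixels'].max(2)<60)
print([int(x) for x in np.flatnonzero(m[304,100:170])+100],[int(x) for x in np.flatnonzero(m[270:340,133])+270])
m=(s['pixels'].max(2)<75)
print([int(x) for x in np.flatnonzero(m[201,490:560])+490],[int(x) for x in np.flatnonzero(m[180:225,518])+180],[int(x) for x in np.flatnonzero(m[180:225,510])+180])
o=bot.get_obs(); print(o['tool_pos'],o['grip_width'],o['finger_force'])
```

```text
(array([514.54427098, 317.01181727, 246.81608342]), np.float64(1.6136524017583243)) (array([514.35904657, 318.17279478, 245.78423617]), np.float64(0.2464869018226441))
[108, 109, 110] [275, 276, 277, 278, 281, 328]
[500, 501, 502, 503] [190, 208, 209, 210] [190, 191, 206, 207, 208]
[530.65737503  60.94018305  64.91454714] 15.59374079211213 29.993325769901276
```

Emit:
play_rows(commands=[{"x": 0, "y": 0, "z": -0.001, "twist": 0}, {"x": 0, "y": 0, "z": -0.003, "twist": 0}, {"x": 0, "y": 0, "z": -0.007, "twist": 0}, {"x": 0, "y": 0, "z": -0.012, "twist": 0}, {"x": 0, "y": 0, "z": -0.017, "twist": 0}, {"x": 0, "y": 0, "z": -0.021, "twist": 0}, {"x": 0, "y": 0, "z": -0.024, "twist": 0}, {"x": 0, "y": 0, "z": -0.025, "twist": 0}])

```text
time: 14.55
tool_pos: [530.9, 61.0, 90.4]
tcp_rot: [3.141, 0.001, 2.825]
contact_force: [-0.0, -0.1, -2.3]
grip_width: 15.7
finger_force: 30.0
```

Run:
```python
from h import *
o=bot.get_obs(); p=o['tool_pos']; print(p,o['tcp_rot'],o['grip_width'],o['moment'].round(2))
s=cap('scene'); cv2.imwrite('pics/s6.png',cv2.resize(s['pixels'][210:370,270:430,::-1],None,fx=3.5,fy=3.5,interpolation=cv2.INTER_CUBIC))
rows(np.array([p[0],p[1],172.5,161.9]),[(412,254.5,172.5,211.6)],[8])
```

```text
[530.870112    61.01109729  90.40092516] [3.14126364e+00 6.97950912e-04 2.82537153e+00] 15.718985283796831 [0.09 0.17 0.03]
{"x":0.0216,"y":0.0184,"z":0.0000,"twist":-6.21},
{"x":0.0433,"y":0.0367,"z":0.0000,"twist":-12.42},
{"x":0.0649,"y":0.0551,"z":0.0000,"twist":-18.64},
{"x":0.0866,"y":0.0735,"z":0.0000,"twist":-24.85},
{"x":0.1082,"y":0.0919,"z":0.0000,"twist":-31.06},
{"x":0.1298,"y":0.1102,"z":0.0000,"twist":-37.28},
{"x":0.1515,"y":0.1286,"z":0.0000,"twist":-43.49},
{"x":0.1731,"y":0.1470,"z":0.0000,"twist":-49.70}
```

View pics/s6.png

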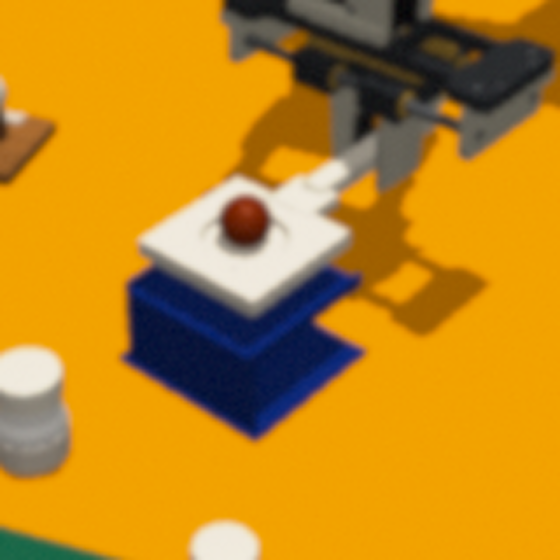

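The tray has lifted clear of the blue stand, looks level, and the stone is in the well.

Emit:
play_rows(commands=[{"x": 0, "y": 0, "z": -0.003, "twist": 0}, {"x": 0, "y": 0, "z": -0.011, "twist": 0}, {"x": 0, "y": 0, "z": -0.024, "twist": 0}, {"x": 0, "y": 0, "z": -0.041, "twist": 0}, {"x": 0, "y": 0, "z": -0.058, "twist": 0}, {"x": 0, "y": 0, "z": -0.071, "twist": 0}, {"x": 0, "y": 0, "z": -0.079, "twist": 0}, {"x": 0, "y": 0, "z": -0.082, "twist": 0}])

```text
time: 15.4
tool_pos: [531.0, 61.0, 173.0]
tcp_rot: [3.141, 0.002, 2.825]
contact_force: [-0.5, 0.1, -1.6]
grip_width: 15.9
finger_force: 30.0
```

Emit:
play_rows(commands=[{"x": 0.001, "y": 0.001, "z": 0, "twist": -0.3}, {"x": 0.003, "y": 0.002, "z": 0, "twist": -0.8}, {"x": 0.006, "y": 0.005, "z": 0, "twist": -1.7}, {"x": 0.01, "y": 0.008, "z": 0, "twist": -2.8}, {"x": 0.015, "y": 0.012, "z": 0, "twist": -4.2}, {"x": 0.02, "y": 0.017, "z": 0, "twist": -5.7}, {"x": 0.025, "y": 0.021, "z": 0, "twist": -7.2}, {"x": 0.03, "y": 0.025, "z": 0, "twist": -8.6}])

```text
time: 16.2
tool_pos: [509.6, 94.7, 172.0]
tcp_rot: [3.142, 0.0, 2.978]
contact_force: [-0.1, 0.2, -1.1]
grip_width: 15.5
finger_force: 30.0
```

Run:
```python
from h import *
o=bot.get_obs(); p=o['tool_pos']; y=np.degrees(o['tcp_rot'][2]); print(p,y,o['grip_width'])
rows(np.array([p[0],p[1],p[2],y]),[(412,254.5,p[2],211.6)],[8*4])
```

```text
[509.57600565  94.69863437 171.95858787] 170.62558948563762 15.50478022144597
{"x":0.0038,"y":0.0044,"z":0.0000,"twist":-1.28},
{"x":0.0076,"y":0.0089,"z":0.0000,"twist":-2.56},
{"x":0.0115,"y":0.0133,"z":0.0000,"twist":-3.84},
{"x":0.0153,"y":0.0177,"z":0.0000,"twist":-5.12},
{"x":0.0191,"y":0.0222,"z":0.0000,"twist":-6.40},
{"x":0.0229,"y":0.0266,"z":0.0000,"twist":-7.68},
{"x":0.0268,"y":0.0310,"z":0.0000,"twist":-8.96},
{"x":0.0306,"y":0.0354,"z":0.0000,"twist":-10.24}

{"x":0.0344,"y":0.0399,"z":0.0000,"twist":-11.52},
{"x":0.0382,"y":0.0443,"z":0.0000,"twist":-12.80},
{"x":0.0420,"y":0.0487,"z":0.0000,"twist":-14.08},
{"x":0.0459,"y":0.0532,"z":0.0000,"twist":-15.37},
{"x":0.0497,"y":0.0576,"z":0.0000,"twist":-16.65},
{"x":0.0535,"y":0.0620,"z":0.0000,"twist":-17.93},
{"x":0.0573,"y":0.0665,"z":0.0000,"twist":-19.21},
{"x":0.0612,"y":0.0709,"z":0.0000,"twist":-20.49}

{"x":0.0650,"y":0.0753,"z":0.0000,"twist":-21.77},
{"x":0.0688,"y":0.0797,"z":0.0000,"twist":-23.05},
{"x":0.0726,"y":0.0842,"z":0.0000,"twist":-24.33},
{"x":0.0764,"y":0.0886,"z":0.0000,"twist":-25.61},
{"x":0.0803,"y":0.0930,"z":0.0000,"twist":-26.89},
{"x":0.0841,"y":0.0975,"z":0.0000,"twist":-28.17},
{"x":0.0879,"y":0.1019,"z":0.0000,"twist":-29.45},
{"x":0.0917,"y":0.1063,"z":0.0000,"twist":-30.73}

{"x":0.0955,"y":0.1108,"z":0.0000,"twist":-32.01},
{"x":0.0994,"y":0.1152,"z":0.0000,"twist":-33.29},
{"x":0.1032,"y":0.1196,"z":0.0000,"twist":-34.57},
{"x":0.1070,"y":0.1241,"z":0.0000,"twist":-35.85},
{"x":0.1108,"y":0.1285,"z":0.0000,"twist":-37.13},
{"x":0.1147,"y":0.1329,"z":0.0000,"twist":-38.41},
{"x":0.1185,"y":0.1373,"z":0.0000,"twist":-39.69},
{"x":0.1223,"y":0.1418,"z":0.0000,"twist":-40.97}
```

Emit:
play_rows(commands=[{"x": 0.004, "y": 0.0045, "z": 0, "twist": -1.3}, {"x": 0.008, "y": 0.009, "z": 0, "twist": -2.6}, {"x": 0.0115, "y": 0.0135, "z": 0, "twist": -3.8}, {"x": 0.0155, "y": 0.018, "z": 0, "twist": -5.1}, {"x": 0.019, "y": 0.022, "z": 0, "twist": -6.4}, {"x": 0.023, "y": 0.0265, "z": 0, "twist": -7.7}, {"x": 0.027, "y": 0.031, "z": 0, "twist": -9}, {"x": 0.0305, "y": 0.0355, "z": 0, "twist": -10.2}])

```text
time: 17.0
tool_pos: [485.5, 134.5, 172.0]
tcp_rot: [3.142, 0.0, -3.128]
contact_force: [-0.1, -0.4, -1.7]
grip_width: 15.2
finger_force: 30.0
```

Emit:
play_rows(commands=[{"x": 0.003, "y": 0.005, "z": 0, "twist": -1.3}, {"x": 0.006, "y": 0.01, "z": 0, "twist": -2.6}, {"x": 0.009, "y": 0.015, "z": 0, "twist": -3.8}, {"x": 0.012, "y": 0.02, "z": 0, "twist": -5.1}, {"x": 0.015, "y": 0.025, "z": 0, "twist": -6.4}, {"x": 0.018, "y": 0.03, "z": 0, "twist": -7.7}, {"x": 0.021, "y": 0.035, "z": 0, "twist": -9}, {"x": 0.024, "y": 0.04, "z": 0, "twist": -10.2}])

```text
time: 17.8
tool_pos: [461.0, 174.3, 171.9]
tcp_rot: [3.142, 0.0, -2.95]
contact_force: [-0.2, -0.1, -1.7]
grip_width: 15.7
finger_force: 30.0
```

Emit:
play_rows(commands=[{"x": 0.002, "y": 0.0055, "z": 0, "twist": -1.3}, {"x": 0.004, "y": 0.011, "z": 0, "twist": -2.6}, {"x": 0.006, "y": 0.016, "z": 0, "twist": -3.8}, {"x": 0.008, "y": 0.021, "z": 0, "twist": -5}, {"x": 0.0095, "y": 0.0255, "z": 0, "twist": -6}, {"x": 0.011, "y": 0.0295, "z": 0, "twist": -7}, {"x": 0.012, "y": 0.033, "z": 0, "twist": -7.9}, {"x": 0.013, "y": 0.036, "z": 0, "twist": -8.6}])

```text
time: 18.6
tool_pos: [441.6, 207.0, 171.9]
tcp_rot: [3.142, 0.0, -2.8]
contact_force: [0.3, -0.1, -1.8]
grip_width: 15.4
finger_force: 30.0
```

Run:
```python
from h import *
o=bot.get_obs(); p=o['tool_pos']; y=np.degrees(o['tcp_rot'][2])%360; print(p,y,o['grip_width'],o['time'])
rows(np.array([p[0],p[1],p[2],y]),[(412,254.5,172,211.6)],[1])
```

```text
[441.58253126 207.01035743 171.93034305] 199.54904777113572 15.403968586043282 18.6
{"x":0.0120,"y":0.0547,"z":-0.0001,"twist":-12.05}
```

Emit:
play_rows(commands=[{"x": 0.0007, "y": 0.003, "z": 0, "twist": -0.7}, {"x": 0.0015, "y": 0.0062, "z": 0, "twist": -1.4}, {"x": 0.0022, "y": 0.0095, "z": 0, "twist": -2.1}, {"x": 0.003, "y": 0.013, "z": 0, "twist": -2.8}, {"x": 0.0037, "y": 0.0165, "z": 0, "twist": -3.5}, {"x": 0.0045, "y": 0.02, "z": 0, "twist": -4.2}, {"x": 0.0052, "y": 0.0235, "z": 0, "twist": -5}, {"x": 0.006, "y": 0.027, "z": 0, "twist": -5.8}])

```text
time: 19.4
tool_pos: [426.9, 230.5, 171.9]
tcp_rot: [3.142, 0.0, -2.699]
contact_force: [-1.2, 0.8, -2.6]
grip_width: 16.1
finger_force: 30.0
```

Run:
```python
from h import *
o=bot.get_obs(); p=o['tool_pos']; y=np.degrees(o['tcp_rot'][2])%360; print(p,y,o['grip_width'],o['time'])
rows(np.array([p[0],p[1],p[2],y]),[(412,254.5,172,211.6)],[1])
t=cap('top'); P=t['pixels'].astype(int)
cv2.imwrite('pics/t7.png',np.hstack([cv2.resize(t['pixels'][200:360,80:240,::-1],None,fx=2.5,fy=2.5),cv2.resize(cap('scene')['pixels'][150:310,440:600,::-1],None,fx=2.5,fy=2.5)]))
```

```text
[426.8770383  230.47034284 171.93513133] 205.35067206106135 16.064620286435414 19.4
{"x":0.0032,"y":0.0281,"z":-0.0001,"twist":-6.25}
```

View pics/t7.png

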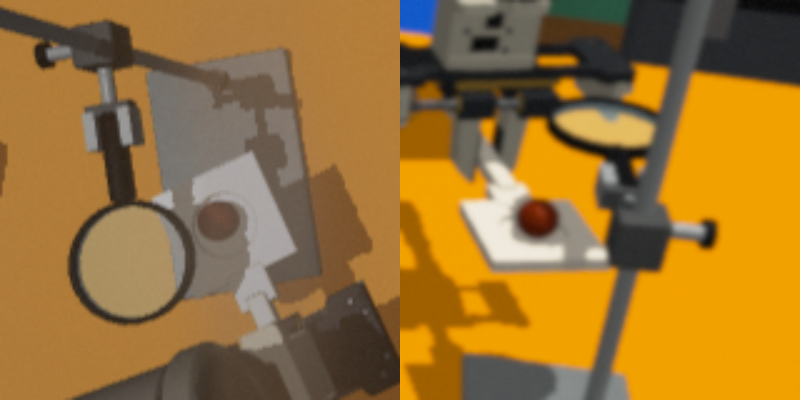

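The stone is in the well at about (216,220) in the left crop, still to the right of the lens. The gripper is clear of the rim.

Emit:
play_rows(commands=[{"x": 0.0004, "y": 0.0035, "z": 0, "twist": -0.8}, {"x": 0.0008, "y": 0.007, "z": 0, "twist": -1.6}, {"x": 0.0012, "y": 0.0105, "z": 0, "twist": -2.4}, {"x": 0.0016, "y": 0.0135, "z": 0, "twist": -3.1}, {"x": 0.002, "y": 0.0165, "z": 0, "twist": -3.8}, {"x": 0.0022, "y": 0.019, "z": 0, "twist": -4.4}, {"x": 0.0024, "y": 0.021, "z": 0, "twist": -4.9}, {"x": 0.0026, "y": 0.0225, "z": 0, "twist": -5.3}])

```text
time: 20.3
tool_pos: [415.0, 249.6, 171.9]
tcp_rot: [3.142, 0.0, -2.607]
contact_force: [1.0, 0.8, -2.1]
grip_width: 15.8
finger_force: 30.0
```

Emit:
play_rows(commands=[{"x": 0.0001, "y": 0.001, "z": 0, "twist": -0.3}, {"x": 0.0002, "y": 0.0018, "z": 0, "twist": -0.5}, {"x": 0.0003, "y": 0.0024, "z": 0, "twist": -0.6}, {"x": 0.0003, "y": 0.0028, "z": 0, "twist": -0.7}, {"x": 0.0003, "y": 0.003, "z": 0, "twist": -0.7}, {"x": 0.0003, "y": 0.003, "z": 0, "twist": -0.7}, {"x": 0.0003, "y": 0.003, "z": 0, "twist": -0.7}, {"x": 0.0003, "y": 0.003, "z": 0, "twist": -0.7}])

```text
time: 21.1
tool_pos: [413.3, 251.8, 171.9]
tcp_rot: [3.142, 0.0, -2.596]
contact_force: [0.3, -0.2, -2.7]
grip_width: 15.8
finger_force: 30.0
```

Emit:
play_rows(commands=[{"x": 0, "y": 0, "z": 0, "twist": 0}, {"x": 0, "y": 0, "z": 0, "twist": 0}, {"x": 0, "y": 0, "z": 0, "twist": 0}, {"x": 0, "y": 0, "z": 0, "twist": 0}, {"x": 0, "y": 0, "z": 0, "twist": 0}, {"x": 0, "y": 0, "z": 0, "twist": 0}, {"x": 0, "y": 0, "z": 0, "twist": 0}, {"x": 0, "y": 0, "z": 0, "twist": 0}])

```text
time: 21.9
tool_pos: [413.3, 251.9, 171.9]
tcp_rot: [3.142, 0.0, -2.596]
contact_force: [0.1, -0.7, -1.1]
grip_width: 15.4
finger_force: 30.0
```

```bash
cat > m.py <<'E'
from h import *
o=bot.get_obs(); p=o['tool_pos']; y=np.degrees(o['tcp_rot'][2])%360; print(p.round(1),y.round(2),o['grip_width'].round(1),o['time'])
t=cap('top'); s=cap('scene')
def red(c,box):
    P=c['pixels'].astype(int); m=((P[...,0]>1.9*P[...,1])&(P[...,1]<75)&(P[...,0]>45)&(P[...,0]<170)).astype(np.uint8)
    return [(np.round(cv2.minEnclosingCircle(q)[0],1),round(cv2.minEnclosingCircle(q)[1],1),cv2.boundingRect(q)) for q in blobs(m,*box,8)[:2]]
a=red(t,(100,190,270,335)); b=red(s,(470,560,200,270)); print(a,b)
f=np.radians(y-180); W=np.array([p[0]+120.3*np.cos(f),p[1]+120.3*np.sin(f),p[2]+9.1]); print('well',W.round(1),'px',np.round(proj(t,W),1),np.round(proj(s,W),1))
for x in b: print('ball by scene on z',onz(s,*x[0],W[2]).round(1))
for x in a: print('ball by top on z',onz(t,*x[0],W[2]).round(1))
if a and b: print('tri',tri(t,a[0][0],s,b[0][0]))
import sys
if len(sys.argv)>1: cv2.imwrite('pics/'+sys.argv[1],np.hstack([cv2.resize(t['pixels'][235:365,80:200,::-1],None,fx=3,fy=3),cv2.resize(s['pixels'][160:290,460:600,::-1],None,fx=3,fy=3)]))
E
python3 m.py t8.png
```

```text
Traceback (most recent call last):
  File "m.py", line 2, in <module>
    o=bot.get_obs(); p=o['tool_pos']; y=np.degrees(o['tcp_rot'][2])%360; print(p.round(1),y.round(2),o['grip_width'].round(1),o['time'])
                                                                                                     ^^^^^^^^^^^^^^^^^^^^^
AttributeError: 'float' object has no attribute 'round'
```

```bash
sed -i "s/o\['grip_width'\].round(1)/o['grip_width']/" m.py; python3 m.py t8.png
```

```text
[413.3 251.9 171.9] 211.28 15.3885959465777 21.9
[] [(array([515.4, 235.5]), 7.6, (508, 229, 16, 14))]
well [516.1 314.3 181. ] px [149.5 301. ] [513.7 233.3]
ball by scene on z [523.2 317.7 181. ]
```

View pics/t8.png

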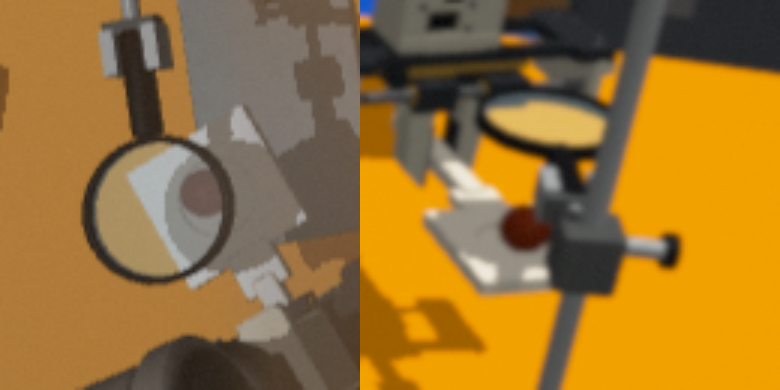

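Run:
```python
from h import *
t=cap('top'); P=t['pixels'].astype(int)
g=P[...,0]/(P[...,1]+1)
print('ratio'); 
for v in range(290,316,3): print(v,g[v,132:168:2].round(1).tolist())
s=cap('scene'); print('lens z line', proj(s,[514.5,317.5,246.5]),proj(t,[514.5,317.5,246.5]),proj(t,[514.5,317.5,181]),proj(s,[514.5,317.5,181]))
```

```text
ratio
290 [1.0, 1.0, 1.0, 1.0, 1.0, 1.0, 1.0, 1.0, 1.0, 1.2, 1.2, 1.1, 1.1, 1.1, 1.1, 1.1, 1.1, 1.1]
293 [1.0, 1.0, 1.0, 1.0, 1.0, 1.0, 1.2, 1.2, 1.2, 1.2, 1.2, 1.2, 1.1, 1.1, 1.1, 1.1, 1.1, 1.1]
296 [1.0, 1.0, 1.0, 1.0, 1.0, 1.2, 1.2, 1.2, 1.2, 1.2, 1.2, 1.1, 1.2, 1.1, 1.1, 1.1, 1.1, 1.1]
299 [1.0, 1.0, 1.0, 1.0, 1.1, 1.2, 1.2, 1.2, 1.2, 1.2, 1.2, 1.2, 1.2, 1.1, 1.1, 1.1, 1.1, 1.1]
302 [1.0, 1.0, 1.0, 1.0, 1.0, 1.2, 1.2, 1.2, 1.2, 1.2, 1.2, 1.2, 1.2, 1.1, 1.1, 1.1, 1.1, 1.1]
305 [1.0, 1.0, 1.0, 1.0, 1.0, 1.0, 1.1, 1.2, 1.2, 1.2, 1.1, 1.1, 1.2, 1.1, 1.1, 1.1, 1.1, 1.1]
308 [1.0, 1.0, 1.0, 1.0, 1.0, 1.0, 1.0, 1.0, 1.0, 1.0, 1.0, 1.2, 1.2, 1.1, 1.1, 1.1, 1.1, 1.1]
311 [1.0, 1.0, 1.0, 1.0, 1.0, 1.0, 1.0, 1.0, 1.0, 1.0, 1.0, 1.2, 1.2, 1.1, 1.1, 1.1, 1.1, 1.1]
314 [1.2, 1.0, 1.0, 1.0, 1.0, 1.0, 1.0, 1.0, 1.0, 1.0, 1.1, 1.2, 1.1, 1.1, 1.1, 1.1, 1.1, 1.1]
lens z line (np.float64(523.2476078342418), np.float64(201.08274873284276)) (np.float64(133.0978772769202), np.float64(304.32873835039766)) (np.float64(147.7519201464007), np.float64(301.92454258428177)) (np.float64(515.6288443281383), np.float64(233.28038332562434))
```

In the left crop the stone shows through the glass at about (203,196), which is roughly (148,299.5) in the full frame. The target there is (147.8,301.9), so the stone is about 5 mm too far in +x. The tray is level in the scene view. I'll shift the tray gently.

Emit:
play_rows(commands=[{"x": 0.0003, "y": 0.0002, "z": 0, "twist": 0}, {"x": 0.0008, "y": 0.0007, "z": 0, "twist": 0}, {"x": 0.0015, "y": 0.0013, "z": 0, "twist": 0}, {"x": 0.0022, "y": 0.002, "z": 0, "twist": 0}, {"x": 0.003, "y": 0.0026, "z": 0, "twist": 0}, {"x": 0.0036, "y": 0.0032, "z": 0, "twist": 0}, {"x": 0.004, "y": 0.0035, "z": 0, "twist": 0}, {"x": 0.0042, "y": 0.0037, "z": 0, "twist": 0}])

```text
time: 22.9
tool_pos: [407.7, 252.9, 172.0]
tcp_rot: [3.142, 0.0, -2.596]
contact_force: [0.4, 0.6, -1.6]
grip_width: 15.7
finger_force: 30.0
```

Emit:
play_rows(commands=[{"x": 0, "y": 0, "z": 0, "twist": 0}, {"x": 0, "y": 0, "z": 0, "twist": 0}, {"x": 0, "y": 0, "z": 0, "twist": 0}, {"x": 0, "y": 0, "z": 0, "twist": 0}, {"x": 0, "y": 0, "z": 0, "twist": 0}, {"x": 0, "y": 0, "z": 0, "twist": 0}, {"x": 0, "y": 0, "z": 0, "twist": 0}, {"x": 0, "y": 0, "z": 0, "twist": 0}])

```text
time: 23.7
tool_pos: [407.8, 252.8, 171.9]
tcp_rot: [3.142, 0.0, -2.596]
contact_force: [-0.5, 0.8, -1.0]
grip_width: 15.4
finger_force: 30.0
```

```bash
cat > m2.py <<'E'
from h import *
o=bot.get_obs(); p=o['tool_pos']; y=np.degrees(o['tcp_rot'][2])%360
f=np.radians(y-180); W=np.array([p[0]+120.3*np.cos(f),p[1]+120.3*np.sin(f),p[2]+9.1]); print(o['time'],p.round(1),'well',W.round(1))
t=cap('top'); s=cap('scene')
P=t['pixels'].astype(int); g=(P[...,0]>1.13*P[...,1])
m=np.zeros(g.shape,np.uint8); yy,xx=np.mgrid[:480,:640]; inside=(xx-132.8)**2+(yy-304.4)**2<21.5**2
m[g&inside&(xx>131)]=1; m=cv2.morphologyEx(m,cv2.MORPH_OPEN,np.ones((3,3),np.uint8))
for q in blobs(m,120,160,285,325,20)[:2]: print('top',cv2.boundingRect(q),'target 147.8 301.9, r 8')
P=s['pixels'].astype(int); m=((P[...,0]>1.9*P[...,1])&(P[...,1]<75)&(P[...,0]>45)&(P[...,0]<170)).astype(np.uint8)
for q in blobs(m,470,560,200,270,8)[:1]: (u,v),r=cv2.minEnclosingCircle(q); print('scene',u,v,r,cv2.boundingRect(q),'d world',(onz(s,u,v,181)-onz(s,515.6,233.3,181)).round(1))
E
python3 m2.py
```

```text
23.7 [407.8 252.8 171.9] well [510.6 315.3 181. ]
top (140, 295, 15, 15) target 147.8 301.9, r 8
scene 516.0 234.42857360839844 7.457460880279541 (509, 228, 15, 13) d world [4. 1. 0.]
```

Emit:
play_rows(commands=[{"x": 0, "y": 0, "z": -0.0005, "twist": 0}, {"x": 0, "y": 0, "z": -0.001, "twist": 0}, {"x": 0, "y": 0, "z": -0.0015, "twist": 0}, {"x": 0, "y": 0, "z": -0.0015, "twist": 0}, {"x": 0, "y": 0, "z": -0.0015, "twist": 0}, {"x": 0, "y": 0, "z": -0.0015, "twist": 0}, {"x": 0, "y": 0, "z": -0.0015, "twist": 0}, {"x": 0, "y": 0, "z": -0.0015, "twist": 0}])

```text
time: 24.6
tool_pos: [407.8, 252.8, 173.4]
tcp_rot: [3.142, 0.0, -2.596]
contact_force: [-0.4, 0.7, -0.9]
grip_width: 15.6
finger_force: 30.0
```

Emit:
play_rows(commands=[{"x": 0, "y": 0, "z": 0, "twist": 0}, {"x": 0, "y": 0, "z": 0, "twist": 0}, {"x": 0, "y": 0, "z": 0, "twist": 0}, {"x": 0, "y": 0, "z": 0, "twist": 0}, {"x": 0, "y": 0, "z": 0, "twist": 0}, {"x": 0, "y": 0, "z": 0, "twist": 0}, {"x": 0, "y": 0, "z": 0, "twist": 0}, {"x": 0, "y": 0, "z": 0, "twist": 0}])

```text
time: 25.4
tool_pos: [407.8, 252.8, 173.4]
tcp_rot: [3.142, 0.0, -2.596]
contact_force: [0.6, -0.5, -1.7]
grip_width: 15.6
finger_force: 30.0
```

```bash
python3 m2.py
```

```text
25.4 [407.8 252.8 173.4] well [510.6 315.3 182.5]
top (140, 295, 15, 15) target 147.8 301.9, r 8
scene 516.0 234.0 7.280210018157959 (509, 227, 15, 14) d world [2.4 0.9 0. ]
```

```bash
python3 -c "
from plant import bot
print(bot.close_job())"
```

```text
the job is handed in; nothing more can be done
None
```

I handed the job in at about 25 s: the gripper holds the tray level and still, with the ironstone at rest in the well. By the cameras, the stone is within a few millimetres of the lens axis and its middle 64–66 mm below the glass; the magnifier, other stones, jar and cap were not touched.

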